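# Press the wine tools back into their case

### The arm

A 7-joint arm with a two-finger parallel gripper is mounted at the origin on the work surface. World frame = base frame: x ahead of the robot, y to its left, z up, the work surface at z = 0. Lengths are in m, angles in degrees, forces in N, time in s.
With the tool pointing down it reaches from about 0.35 to 0.9 m from the base axis. Payload 7.2 kg.
Tool frame: the origin (TCP) lies at the very end of the fingers, on their centre line; the grasp point (between the pads) lies 19 mm behind it (robot.grip_depth is the z of the grasp point in the tool frame, in m); z points along the fingers, y is the line along which they close (so a half turn about z gives the same grasp; the last joint's range is limited). The gripper opens to 88 mm and grips with 3 to 60 N. Pads are 20 mm wide; open, the fingers measure 115 mm over their backs; the gripper's body (75 mm by 178 mm) begins 61 mm behind the grasp point.
Start: joints at [-68.193, 23.554, -0.728, 91.456, 0.321, 64.991, -4.71], TCP at [0.271, 0.563, 0.223] pointing down, gripper open.
Joint ranges: [-169.25, 169.25], [-16.82, 113.86], [-84.01, 82.57], [7.8, 145.47], [-59.2, 239.2], [7.22, 106.19], [-163.78, 163.78]. Speed limits (degrees/s): [136.94, 136.94, 172.46, 172.46, 180, 180, 180].

### API

Orientations are given as a 3x3 rotation matrix whose columns are the frame's x, y, z axes.
In Python, from workcell import robot gives the robot as it stands. Calls block until the motion is done:
- robot.movep(position, orientation): joint-space move of the TCP to a pose.
- robot.move_l(position, frame=None, speed=0.15, threshold=None): straight line of the TCP; frame=None keeps the orientation; speed is the mean speed in m/s. With threshold (N) it stops when the force on the tool has changed by that much, and returns True; else False.
- robot.move_joints(angles): joint-space move.
- robot.gripper_open() and robot.close_gripper(squeeze=None): open the fingers fully, or close them until they stop; squeeze is the grip in N (None keeps the last).
- robot.pause(seconds).
- robot.solve_ik(position, orientation): joint angles nearest the present ones, or None.
- robot.read_state(): the state.
- robot.snapshot(name): name is "scene" or "top" or "wrist"; returns (picture, depth): 384x512x3 uint8, blue, green, red; 384x512 float32, m along the optical axis (not along the pixel's ray), 0 where there is no reading.
- robot.camera_info(name): a dict with "vfov" (degrees; the focal length in pixels is half the picture's height over the tangent of half this angle, whatever the lens; pixels are square), "cx", "cy" (the principal point, pixels), "R" (3x3) and "t" (3): a world point X has camera coordinates R X + t; the wrist camera has in their place "T_tool_cam" (4x4, takes a point from camera to tool coordinates, whose origin is the TCP and whose axes are the flange's). Camera axes: x right, y down, z forward; pixel columns grow to the right and rows downward; lengths in m; the calibration is good to about 2 mm. The wrist camera is an equidistant fisheye: a pixel r from the principal point sees the ray r / f radians off the axis. A picture is of the moment at which its call begins: read the wrist's pose just before it. camera_info takes no time and is no camera call.
A pose or a line that the arm cannot do raises robot.Unreachable and nothing moves.
- robot.job_done(): hands the job in; it is judged then, once.
Trained networks look in the newest picture that a camera, given by its name, has taken for a name from the list of things; names that differ only in an ending like _2 or _b are one class to them, and where a whole thing is asked for, a point or a joint stands for the part that bears it (a point fixed in the world has none). Each returns a list of dicts, best first, with "conf" (0 to 1); they miss things now and then, are a little off and sometimes report something else, mostly with a low value. They report only what shows in the picture. A call takes as long as a camera call.
- robot.regions_of(query, camera): "pixels" (384x512 bool, what is visible of it) and "location" ([column, row] in pixels, amid what is visible of it).
The state is a dict: "clock": time; "joints": joint angles; "qvel": joint speeds; "effort": joint torques, N m; "tcp_pos": TCP position; "tcp_rot": TCP orientation; "ft_force": force on the tool from outside, world axes, zero at the start; "torque": the same for the moment, N m; "width": opening from 0.0 (shut) to 1.0 (fully open); "grip_force": force on a finger pad.
Only numpy, scipy, OpenCV 4.12 (cv2) and the standard library are available. Lean on these libraries where they do the work, as an engineer would, in place of code of your own. Each camera call takes 0.05 s, during which the arm holds its last target. There are 200 camera calls.

### The job

Put the wine-tool set back in its open case: lay the folded waiter's corkscrew and the horseshoe-shaped foil cutter each in the cutout of its own shape and press it fully home, flat on the floor of its cutout, without dropping it in. The order is up to you; leave the two corks and the bottle opener that lie beside the case where they are.

Things in the scene. Friction and masses are not known exactly. Their poses are not given: they have to be found in the camera images.
- corkscrew: Folded waiter's corkscrew lying flat: dark wood handle, steel lever and worm along one side, wider steel head. 118 mm long (x), 18 thick (z), 100 g. Origin: middle of its underside; +x points along it to the head, z up. Sides parallel, 22 mm apart from x = -50 to +24 mm (grip it about the middle, across y); head 28 mm wide from x = +30 to +52 mm; both ends rounded.
- corkscrew_head (a point): point on the corkscrew's underside, in the middle of its wide head, 50 mm from the origin along +x
- foil_cutter: Foil cutter lying flat: rigid black plastic horseshoe with small steel wheels. 64 mm long (x), 48 wide (y), 18 thick (z), 60 g. Origin: middle of its underside. Two 12 mm wide arms point to +x, the 24 mm gap between them open from x = -2 to +32 mm; rounded back at -x. Outer sides parallel, 48 mm apart, from x = -14 to +31 mm (grip across y, about x = 0).
- cutter_tips (a point): point in the plane of the foil cutter's underside, midway between the ends of its arms, 28 mm from the origin along +x
- case: Black wine-tool case opened flat, standing fast. The near half (172 x 292 mm, rim 30 mm high) holds a rigid grey insert, its top 28 mm above the worktop; the empty lid half lies beyond. Origin: on the worktop under the insert's middle; +x to the lid half, y along the case's length, z up. Two cutouts are empty: corkscrew-shaped at y = -90 mm, horseshoe-shaped at x = -30, y = +20 mm.
- stopper (a point): middle of a bottle stopper already pressed into the case and fixed there: 102 mm long in the case's x, 35 mm dia., its top 43 mm above the worktop
- pourer (a point): middle of a pourer already pressed into the case and fixed there: 98 mm long in the case's y, 27 mm dia., its top 34 mm above the worktop
- corkscrew_seat (a point): Middle of the floor of the corkscrew's cutout, axes as the case's. Home: the corkscrew's origin is here, its +x along the case's +x. Floor 16 mm below the insert's top (12 above the worktop): the tool stands 2 mm proud; 2 mm of room all round. Finger recesses on both sides: x = -24 to +22 mm, out to 38 mm from the centre line, their floor 7 mm below the cutout's; fingers fit beside the tool.
- corkscrew_seat_head (a point): Place of the corkscrew's head point when home, 50 mm along +x from the seat. Sprung wedge ribs on both long walls at x = -40 and +41 mm from the seat stand 1.2 mm into the tool's width at the bottom: it drops in some 7 mm freely, then needs a push down of about 6 to 15 N until it stops on the floor. Its weight alone does not seat it; friction then keeps it there.
- cutter_seat (a point): Middle of the floor of the foil cutter's cutout, axes as the case's. Home: the cutter's origin is here, its +x along the case's +x, a 19 mm wide tongue of the insert between its arms. Floor 16 mm below the insert's top (12 above the worktop): it stands 2 mm proud; 2 mm of room all round. Finger recesses on both sides: x = -24 to +20 mm, out to 52 mm from the centre line, floor 7 mm below the cutout's.
- cutter_seat_tips (a point): Place of the point between the cutter's arm ends when home, 28 mm along +x from the seat. Sprung wedge ribs, two at the arm ends and two behind the rounded back, stand 1.2 mm into the tool's length at the bottom: it drops in some 7 mm freely, then needs a push down of about 6 to 15 N until it stops on the floor. Its weight alone does not seat it; friction then keeps it.
- bottle_opener: Bystander, loose: flat steel crown-cap bottle opener lying on the worktop, 110 mm long with a 36 mm ring at its +x end, 10 mm high; it has no place in the case. Origin: underside, 42 mm from the ring end.
- cork: Bystander, loose: plain wine cork standing upright, 24 mm dia., 45 mm high. Origin: middle of its underside.
- sparkling_cork: Bystander, loose: mushroom-headed cork standing upright, 33 mm dia., 46 mm high. Origin: middle of its underside.

How it is judged:
By the outcome, as a careful person would: the job done as asked, in the order asked, and still so for the second after the job is handed in, with the robot touching nothing.
It also fails if it takes over 72 s, if anything falls off the work surface, if the arm or the gripper's body presses on something with over 40 N, if the wrist force passes 120 N, or if a joint passes its speed limit or range.

## Working session

There is one attempt and no reset: what is moved stays moved. The work goes in short steps, each a Python script; the robot and the scene stay as the last script left them, time stands still between calls to the robot, and variables do not carry over. Pictures are saved under pics/ and viewed, at most 10 in all, crops included, and the job is handed in when it is done.

```bash
mkdir -p pics; ls; cat > h.py <<'E'
import numpy as np, cv2
from workcell import robot
def cloud(cam, d, st=None):
    i=robot.camera_info(cam); f=192/np.tan(np.radians(i["vfov"]/2))
    v,u=np.mgrid[0:384,0:512].astype(float); x=u-i["cx"]; y=v-i["cy"]
    if "R" in i:
        P=np.stack([x/f*d,y/f*d,d],-1); return (P-np.array(i["t"]))@np.array(i["R"])
    r=np.hypot(x,y)+1e-9; th=r/f; k=np.tan(th)/r
    P=np.stack([x*k*d,y*k*d,d],-1); T=np.array(i["T_tool_cam"])
    P=P@T[:3,:3].T+T[:3,3]
    return P@np.array(st["tcp_rot"]).T+np.array(st["tcp_pos"])
E
python3 - <<'E'
from h import *
for c in ["top","scene"]:
    p,d=robot.snapshot(c); cv2.imwrite(f"pics/{c}0.png",p); X=cloud(c,d); np.save(f"{c}.npy",X)
    i=robot.camera_info(c); print(c,i["vfov"],-np.array(i["R"]).T@np.array(i["t"]))
    for q in ["corkscrew","corkscrew_head","foil_cutter","cutter_tips","case","stopper","pourer","corkscrew_seat","cutter_seat","bottle_opener","cork","sparkling_cork"]:
        for r in robot.regions_of(q,c)[:2]:
            m=r["pixels"]&(d>0); 
            if m.sum(): print(q,round(r["conf"],2),np.round(r["location"]),m.sum(),np.round(np.median(X[m],0),3),np.round(np.percentile(X[m],97,axis=0),3),np.round(np.percentile(X[m],3,axis=0),3))
E
```

```text
pics
top 46.26760126870938 [0.37410713 0.02660215 1.27322205]
corkscrew 0.8 [384. 214.] 379 [ 0.483 -0.344  0.016] [ 0.527 -0.323  0.021] [ 0.428 -0.368 -0.   ]
corkscrew 0.59 [245. 151.] 12587 [0.653 0.052 0.015] [0.828 0.202 0.033] [ 0.485 -0.095  0.004]
corkscrew_head 0.73 [248. 153.] 12728 [0.653 0.053 0.015] [0.829 0.205 0.033] [ 0.484 -0.095  0.003]
corkscrew_head 0.71 [386. 212.] 391 [ 0.482 -0.344  0.016] [ 0.53  -0.322  0.021] [ 0.428 -0.368 -0.   ]
foil_cutter 0.84 [152. 219.] 359 [0.459 0.315 0.017] [0.493 0.347 0.022] [ 0.432  0.294 -0.002]
cutter_tips 0.77 [153. 221.] 326 [0.459 0.316 0.017] [0.493 0.348 0.022] [0.434 0.295 0.002]
cutter_tips 0.17 [243. 155.] 12701 [0.652 0.053 0.015] [0.828 0.204 0.033] [ 0.484 -0.097  0.003]
case 0.69 [245. 152.] 12438 [0.653 0.052 0.015] [0.828 0.202 0.033] [ 0.485 -0.094  0.004]
case 0.44 [367. 177.] 133 [ 0.585 -0.284  0.043] [ 0.6   -0.273  0.049] [ 0.572 -0.3    0.007]
stopper 0.63 [247. 152.] 12433 [0.651 0.053 0.015] [0.827 0.202 0.033] [ 0.485 -0.095  0.004]
pourer 0.78 [246. 151.] 12509 [0.651 0.052 0.015] [0.828 0.201 0.033] 
[... 1129 characters left out ...]
.434 -0.365  0.005]
stopper 0.84 [245. 239.] 12964 [0.682 0.056 0.014] [0.837 0.205 0.032] [ 0.496 -0.093  0.005]
pourer 0.89 [248. 238.] 12866 [0.681 0.057 0.015] [0.837 0.204 0.032] [ 0.495 -0.092  0.006]
corkscrew_seat 0.67 [248. 240.] 12769 [0.681 0.056 0.014] [0.836 0.204 0.032] [ 0.497 -0.092  0.006]
cutter_seat 0.96 [248. 240.] 12801 [0.681 0.057 0.014] [0.836 0.205 0.032] [ 0.497 -0.091  0.006]
bottle_opener 0.81 [356. 266.] 212 [0.627 0.345 0.009] [0.68  0.354 0.013] [0.577 0.325 0.002]
cork 0.69 [137. 166.] 134 [ 0.599 -0.343  0.029] [ 0.607 -0.335  0.048] [ 0.56  -0.384 -0.   ]
sparkling_cork 0.56 [156. 169.] 125 [ 0.598 -0.284  0.041] [ 0.606 -0.274  0.049] [ 0.582 -0.3    0.007]
```

```bash
python3 - <<'E'
import cv2
p=cv2.imread("pics/top0.png"); cv2.imwrite("pics/top1.png",cv2.resize(p[60:270,120:430],None,fx=2.5,fy=2.5,interpolation=cv2.INTER_CUBIC))
from h import *
i=robot.camera_info("wrist"); print(i)
E
```

```text
{'vfov': 65.70646984690485, 'cx': 253.37210128818165, 'cy': 192.41991023044434, 'T_tool_cam': array([[ 1.19822560e-03, -9.56643676e-01, -2.91258376e-01,
         7.86227742e-02],
       [ 9.99999015e-01,  9.33263519e-04,  1.04863517e-03,
        -5.96166775e-04],
       [-7.31349385e-04, -2.91259345e-01,  9.56643852e-01,
        -1.61121625e-01],
       [ 0.00000000e+00,  0.00000000e+00,  0.00000000e+00,
         1.00000000e+00]])}
```

View pics/top1.png

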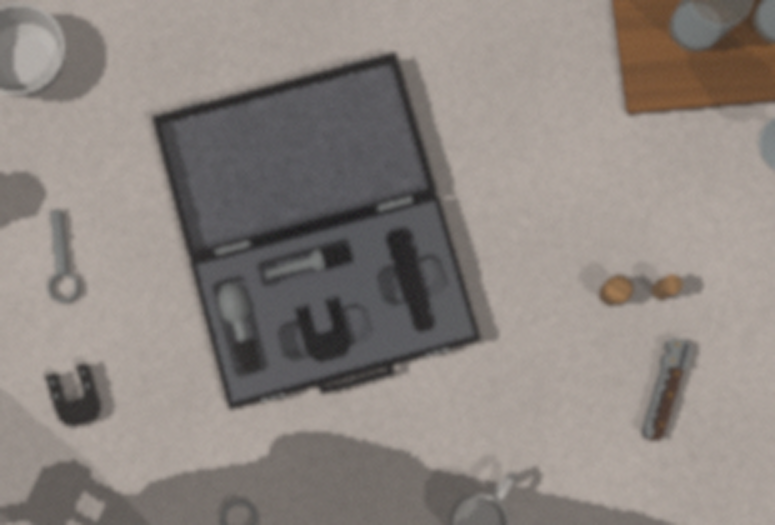

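```bash
cat >> h.py <<'E'
def Rot(yaw):
    c,s=np.cos(np.radians(yaw)),np.sin(np.radians(yaw)); return np.array([[c,s,0],[s,-c,0],[0,0,-1.]])
E
python3 - <<'E'
from h import *
X=np.load("top.npy"); c=X[178,256]; print(c)
s=robot.read_state(); print(np.round(s["tcp_rot"],2))
V=dict(cut=([.462,.318,.10],10),seats=([c[0],c[1],.12],14),cork=([.485,-.345,.10],-16))
for n,(p,y) in V.items():
    for yy in (y,y+180):
        q=robot.solve_ik(p,Rot(yy)); print(n,yy,None if q is None else np.round(q))
for n,(p,y) in V.items():
    p=np.array(p)
    robot.movep(p,Rot(y)); s=robot.read_state(); im,d=robot.snapshot("wrist")
    cv2.imwrite(f"pics/w_{n}.png",im); np.savez(f"{n}.npz",d=d,X=cloud("wrist",d,s),pos=s["tcp_pos"],rot=s["tcp_rot"])
    print(n,s["clock"],np.round(s["tcp_pos"],4),d[192,256])
    for q in {"cut":["foil_cutter"],"cork":["corkscrew"],"seats":["case"]}[n]:
        for r in robot.regions_of(q,"wrist")[:1]: np.save(f"m_{n}.npy",r["pixels"]); print(q,r["conf"],r["location"],r["pixels"].sum())
a=[cv2.imread(f"pics/w_{n}.png") for n in ("cut","cork")]
cv2.imwrite("pics/tools.png",np.hstack([x[60:360,60:450] for x in a]))
E
```

```text
[0.5794154 0.023331  0.0251893]
[[-0.9   0.43 -0.  ]
 [ 0.43  0.9   0.  ]
 [ 0.    0.   -1.  ]]
cut 10 [ -63.   28.   31.  109.  -19.   48. -102.]
cut 190 [-38.  25.  -3. 108.   1.  47.  59.]
seats 14 [-34.  29.  36. 106. -21.  52. -64.]
seats 194 [-15.  25.  10. 105.  -6.  50. 102.]
cork -16 [ -1.  35.  46. 105. -31.  53. -48.]
cork 164 [ -2.  35.  47. 105. -32.  54. 133.]
cut 2.8 [0.4617 0.319  0.1002] 0.2748087
seats 4.1083 [0.5792 0.0252 0.1197] 0.26524052
case 0.7 [247.3, 130.6] 80598
cork 5.625 [ 0.4862 -0.3433  0.0999] 0.26124266
corkscrew 0.82 [257.6, 194.4] 3468
```

View pics/tools.png

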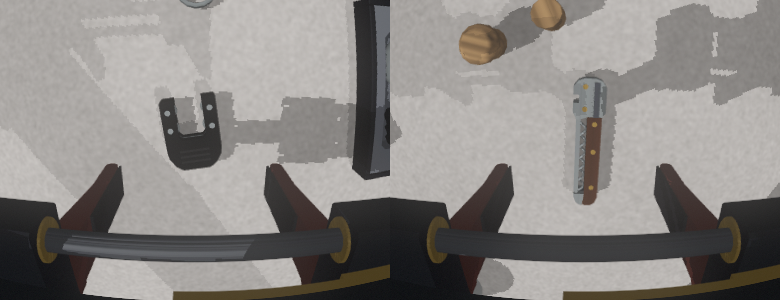

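View pics/w_seats.png

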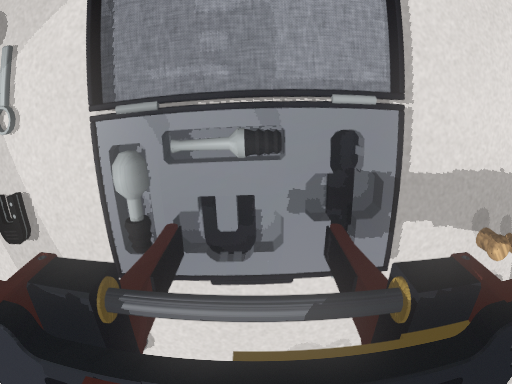

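```bash
cat >> h.py <<'E'
from scipy.optimize import minimize
def arc(cx,cy,r,a0,a1,n=24):
    t=np.radians(np.linspace(a0,a1,n)); return [(cx+r*np.cos(a),cy+r*np.sin(a)) for a in t]
SCREW=np.array([(24,-11),(30,-14),(45,-14)]+arc(45,0,14,-90,90)+[(45,14),(30,14),(24,11)]+arc(-48,0,11,90,270))
CUT=np.array([(32,-24),(32,-12),(10,-12)]+arc(10,0,12,-90,-270)+[(32,12),(32,24)]+arc(-8,0,24,90,270))
def raster(poly,grow=0,boxes=(),S=4,H=110):
    m=np.zeros((2*H*S,2*H*S),np.uint8); cv2.fillPoly(m,[np.round((poly+H)*S).astype(np.int32)],1)
    if grow: m=cv2.dilate(m,cv2.getStructuringElement(cv2.MORPH_ELLIPSE,(2*grow*S+1,)*2))
    for x0,y0,x1,y1 in boxes: m[int((y0+H)*S):int((y1+H)*S),int((x0+H)*S):int((x1+H)*S)]=1
    return (cv2.distanceTransform(m,cv2.DIST_L2,5)-cv2.distanceTransform(1-m,cv2.DIST_L2,5))/S
def fit(sd,P,lab,x0,rad,S=4,H=110):
    k=np.hypot(*(P[:,:2]-np.array(x0[:2])).T)<rad; Q=P[k,:2]*1000; L=np.where(lab[k],1.,-1.)
    def cost(v):
        a=np.radians(v[2]); d=Q-v[:2]; x=d@[np.cos(a),np.sin(a)]; y=d@[-np.sin(a),np.cos(a)]
        s=cv2.remap(sd.astype(np.float32),((x+H)*S).astype(np.float32),((y+H)*S).astype(np.float32),cv2.INTER_LINEAR,borderValue=-50).ravel()
        return -np.mean(L*np.tanh(s/1.5))
    best=None
    for dx in (-6,0,6):
      for dy in (-6,0,6):
        for da in (-6,0,6):
            s0=np.array([x0[0]*1e3+dx,x0[1]*1e3+dy,x0[2]+da])
            r=minimize(cost,s0,method="Nelder-Mead",options=dict(initial_simplex=s0+np.vstack([np.zeros(3),4*np.eye(3)]),xatol=.02,fatol=1e-6))
            if best is None or r.fun<best.fun: best=r
    return np.round([best.x[0]/1e3,best.x[1]/1e3,best.x[2]],4),best.fun
SD=dict(cork=raster(SCREW),cut=raster(CUT),scork=raster(SCREW,2,[(-24,-38,22,38)]),
        scut=raster(CUT,2,[(-24,-52,20,-20),(-24,20,20,52)]))
E
python3 - <<'E'
from h import *
robot.pause(.3); print(np.round(robot.read_state()["tcp_pos"],4))
V=dict(scork=([.601,-.064,.11],14),scut=([.545,.035,.11],14))
for n,(p,y) in V.items():
    robot.movep(np.array(p),Rot(y)); robot.pause(.3); s=robot.read_state(); im,d=robot.snapshot("wrist")
    cv2.imwrite(f"pics/w_{n}.png",im); np.savez(f"{n}.npz",d=d,X=cloud("wrist",d,s),pos=s["tcp_pos"],rot=s["tcp_rot"])
    print(n,s["clock"],np.round(s["tcp_pos"],4))
G=dict(cork=(.485,-.344,-16),cut=(.461,.318,10),scork=(.601,-.064,14),scut=(.545,.035,14))
for n,g in G.items():
    z=np.load(n+".npz"); P=z["X"][z["d"]>0]; zz=P[:,2]
    lab= zz>.010 if n in("cork","cut") else zz<.021
    ok=zz<.045; near=np.hypot(*(P[:,:2]-np.array(g[:2])).T)<.06
    print(n,fit(SD[n],P[ok],lab[ok],g,.075 if n[0]!='s' else .068), "z pct",np.round(np.percentile(zz[near&ok],[5,25,50,75,95]),4))
E
```

```text
[ 0.4853 -0.3446  0.1   ]
scork 7.4917 [ 0.6008 -0.0651  0.11  ]
scut 8.3667 [0.5454 0.0338 0.11  ]
cork (array([  0.48  ,  -0.3459, -18.3598]), np.float64(-0.9442237519112328)) z pct [-0.0019 -0.0012 -0.0006  0.0012  0.0173]
cut (array([ 0.4635,  0.3189, 18.8678]), np.float64(-0.9491065379221973)) z pct [-0.002  -0.0013 -0.0007  0.0006  0.0176]
scork (array([ 0.6   , -0.0583, 16.0144]), np.float64(-0.793855297454072)) z pct [0.0036 0.0107 0.025  0.0271 0.0282]
scut (array([ 0.5401,  0.0392, 16.0288]), np.float64(-0.8333236733742292)) z pct [0.0039 0.011  0.0263 0.0272 0.0281]
```

```bash
cat >> h.py <<'E'
def go(p,yaw,lin=True,speed=.15,tol=.0006):
    """move, settle, and correct the residual TCP error once or twice"""
    p=np.array(p,float); c=p.copy()
    for k in range(3):
        if k==0 and not lin: robot.movep(c,Rot(yaw))
        else: robot.move_l(c,Rot(yaw),speed=speed)
        robot.pause(.25); e=np.array(robot.read_state()["tcp_pos"])-p
        if np.abs(e).max()<tol: break
        c=c-e
    return e
def look(n,g,rad,zoff=0,zthr=None,save=True):
    s=robot.read_state(); im,d=robot.snapshot("wrist"); X=cloud("wrist",d,s); cv2.imwrite(f"pics/l_{n}.png",im)
    np.savez(f"l_{n}.npz",d=d,X=X,pos=s["tcp_pos"],rot=s["tcp_rot"])
    P=X[d>0]; zz=P[:,2]; ok=zz<.045; lab=(zz<.021) if n[0]=='s' else (zz>.010)
    return fit(SD[n],P[ok],lab[ok],g,rad)
E
python3 - <<'E'
from h import *
for i in range(3): print(np.round(robot.read_state()["tcp_pos"],4))
print(go([.5401,.0392,.11],16,False)); g,c=look("scut",(.5401,.0392,16),.068); print("scut",g,c)
print(go([.4635,.3189,.10],18.9,False)); g,c=look("cut",(.4635,.3189,18.9),.075); print("cut",g,c)
robot.gripper_open()
print(go([g[0],g[1],.05],g[2])); print(go([g[0],g[1],.0095],g[2],speed=.08)); robot.close_gripper(35); robot.pause(.2)
s=robot.read_state(); print(s["width"]*88,s["grip_force"],np.round(s["ft_force"],2),np.round(s["tcp_pos"],4))
print(go([g[0],g[1],.10],g[2])); s=robot.read_state(); im,d=robot.snapshot("wrist"); cv2.imwrite("pics/hand1.png",im); np.savez("hand1.npz",d=d,X=cloud("wrist",d,s))
print(s["width"]*88,s["grip_force"],s["clock"])
E
```

```text
[0.5453 0.034  0.11  ]
[0.5453 0.034  0.11  ]
[0.5453 0.034  0.11  ]
[ 1.26103591e-04 -1.20984424e-04  1.74223835e-05]
scut [ 0.5402  0.039  15.7555] -0.8441502851713898
[-1.83403775e-05  4.09455118e-05  7.62391060e-06]
cut [ 0.4634  0.3187 18.989 ] -0.9508289149469663
[-7.99827535e-06  2.16431231e-05 -3.02843914e-05]
[0.00023736 0.00021682 0.00044738]
47.61410826945327 35.00003546476364 [-0.29  1.1   1.08] [0.4634 0.3187 0.0095]
[ 3.67037315e-05 -2.82310062e-05  1.98948211e-06]
47.95118143653592 34.99981015920639 17.1417
```

View pics/hand1.png

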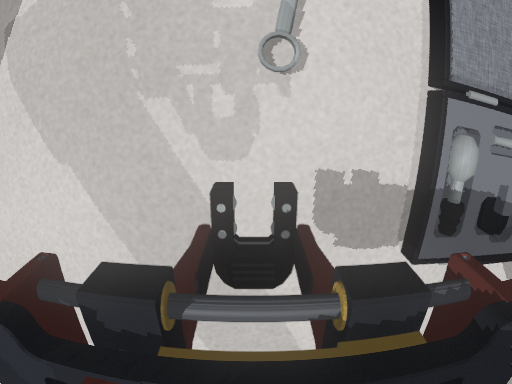

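```bash
python3 - <<'E'
from h import *
z=np.load("hand1.npz"); P=z["X"][z["d"]>0]; R=Rot(18.989); Q=(P-[.4634,.3187,.10])@R*1000
k=(Q[:,2]<15)&(Q[:,2]>-15)&(np.abs(Q[:,1])<30)&(Q[:,0]>-40)&(Q[:,0]<50)
T=Q[k]; print(len(T), np.round(np.percentile(T[:,0],[95,99,99.8]),1), np.round(np.median(T[T[:,0]>10][:,2]),1),np.round(np.percentile(T[T[:,0]>15][:,1],[1,99]),1))
g=(.5402,.0391,15.9)
print(go([g[0],g[1],.10],g[2],False)); print(go([g[0],g[1],.046],g[2]))
hit=robot.move_l(np.array([g[0],g[1],.026]),Rot(g[2]),speed=.015,threshold=5)
s=robot.read_state(); print(hit,np.round(s["tcp_pos"],4),np.round(s["ft_force"],2),np.round(s["torque"],2),s["width"]*88,s["clock"])
im,d=robot.snapshot("wrist"); cv2.imwrite("pics/place1.png",im)
E
```

```text
6852 [35.  35.6 35.7] -7.4 [-22.2  25.3]
[-1.41323420e-05 -1.35395523e-05 -1.97893958e-05]
[-1.24194213e-05 -1.92405551e-05 -5.29406712e-06]
True [0.5386 0.0388 0.032 ] [ 0.11 -0.34 -0.67] [0.02 0.13 0.01] 47.824994334089595 22.1917
```

View pics/place1.png

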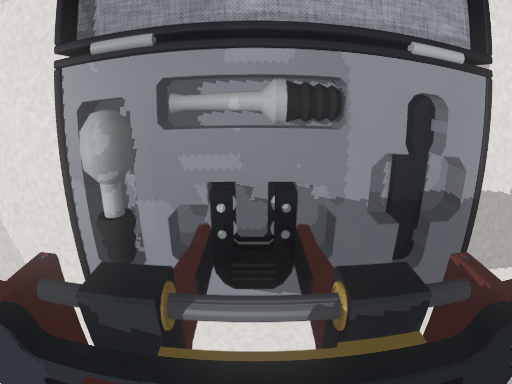

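```bash
python3 - <<'E'
from h import *
def st(t=""):
    s=robot.read_state(); print(t,np.round(s["tcp_pos"],4),np.round(s["ft_force"],2),np.round(s["torque"],2),round(s["width"]*88,1),s["clock"]); return s
robot.pause(.3); s=st("settled")
p=np.array(s["tcp_pos"]); 
for z in (.0305,):
    h=robot.move_l(np.array([p[0],p[1],z]),Rot(15.9),speed=.01,threshold=8); st(str(h)); robot.pause(.3); st()
E
```

```text
settled [0.5387 0.0389 0.0322] [ 0.11 -0.04 -1.01] [-0.07  0.14  0.02] 47.8 22.5417
False [0.5384 0.0388 0.0304] [-0.37  0.33 -0.74] [-0.12  0.3   0.02] 47.7 22.8667
 [0.5385 0.0389 0.0304] [-0.65  0.69 -1.26] [-0.1   0.39 -0.06] 47.9 23.1667
```

```bash
python3 - <<'E'
from h import *
def st(t=""):
    s=robot.read_state(); print(t,np.round(s["tcp_pos"],4),np.round(s["ft_force"],2),np.round(s["torque"],2),round(s["width"]*88,1),s["clock"]); return s
p=np.array(robot.read_state()["tcp_pos"])
h=robot.move_l(np.array([p[0],p[1],.0288]),Rot(15.9),speed=.01,threshold=10); robot.pause(.2); st(str(h))
im,d=robot.snapshot("wrist"); s=robot.read_state(); X=cloud("wrist",d,s)
Q=(X-np.array(s["tcp_pos"]))@Rot(15.9)*1000
def med(x0,x1,y0,y1): 
    k=(d>0)&(Q[...,0]>x0)&(Q[...,0]<x1)&(Q[...,1]>y0)&(Q[...,1]<y1)&(X[...,2]>.015); return k.sum(),np.round(np.median(X[...,2][k])*1000,1)
print("arms",med(22,30,14,22),med(22,30,-22,-14),"front",med(5,12,14,22),med(5,12,-22,-14),"insert",med(45,60,-20,20))
cv2.imwrite("pics/place2.png",cv2.resize(im[150:310,150:360],None,fx=3,fy=3))
E
```

```text
False [0.5384 0.0388 0.0289] [-4.   -0.79  4.16] [-0.17  0.85 -0.  ] 47.9 23.6917
arms (np.int64(1780), np.float64(126.5)) (np.int64(1793), np.float64(126.6)) front (np.int64(152), np.float64(36.6)) (np.int64(164), np.float64(36.6)) insert (np.int64(1912), np.float64(27.0))
```

View pics/place2.png

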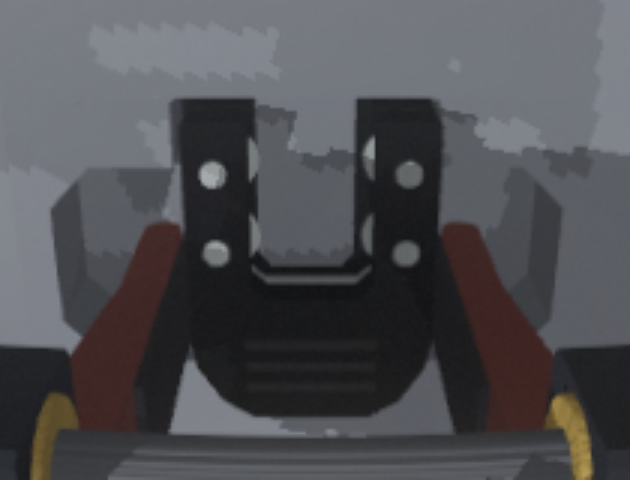

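```bash
python3 - <<'E'
from h import *
def st(t=""):
    s=robot.read_state(); print(t,np.round(s["tcp_pos"],4),np.round(s["ft_force"],2),np.round(s["torque"],2),round(s["width"]*88,1),s["clock"]); return s
a=np.radians(15.9); u=np.array([np.cos(a),np.sin(a),0])
p=np.array([.5384,.0388,.0289])
for k in range(3):
    p=p-.0006*u; robot.move_l(p,Rot(15.9),speed=.01); robot.pause(.2); s=st()
    if abs(np.dot(s["ft_force"],u))<1.3: break
E
```

```text
[0.5383 0.0388 0.029 ] [0.13 0.76 2.11] [-0.04  0.03  0.03] 47.7 24.1917
```

```bash
cat >> h.py <<'E'
def press(c,yaw,ox,oy,thr,zs=.044,zf=.026):
    a=np.radians(yaw); p=np.array([c[0]+ox*np.cos(a)-oy*np.sin(a),c[1]+ox*np.sin(a)+oy*np.cos(a),zs])
    robot.move_l(p,Rot(yaw),speed=.15); robot.pause(.1); q=p.copy(); q[2]=zf
    h=robot.move_l(q,Rot(yaw),speed=.02,threshold=thr); s=robot.read_state()
    print("press",ox,oy,h,np.round(s["tcp_pos"],4),np.round(s["ft_force"],1),s["clock"])
    robot.move_l(p,Rot(yaw),speed=.15)
def heights(c,yaw,pts,name):
    s=robot.read_state(); im,d=robot.snapshot("wrist"); X=cloud("wrist",d,s); cv2.imwrite(name,im)
    Q=(X-[c[0],c[1],0])@Rot(yaw)*1000
    for x,y in pts:
        k=(d>0)&(np.abs(Q[...,0]-x)<3)&(np.abs(-Q[...,1]-y)<3)&(X[...,2]<.06); print((x,y),k.sum(),np.round(np.median(X[...,2][k])*1000,1) if k.any() else None)
E
python3 - <<'E'
from h import *
c=(.5383,.0388); Y=15.9
robot.gripper_open(); robot.move_l(np.array([*c,.06]),Rot(Y)); robot.close_gripper(20)
press(c,Y,-.004,0,25)
press(c,Y,.020,.018,22); press(c,Y,.020,-.018,22); press(c,Y,-.012,0,25)
robot.gripper_open()
go([*c,.11],Y)
heights(c,Y,[(-20,0),(-10,0),(8,18),(8,-18),(26,18),(26,-18),(26,0),(55,0)],"pics/cutdone.png"); print(robot.read_state()["clock"])
im=cv2.imread("pics/cutdone.png"); cv2.imwrite("pics/cutdone2.png",cv2.resize(im[90:290,120:400],None,fx=2.5,fy=2.5))
E
```

```text
press -0.004 0 True [0.5355 0.0378 0.0304] [-2.  -0.4  9.4] 27.75
press 0.02 0.018 True [0.5525 0.0616 0.0304] [-2.1  0.2  8.5] 29.1417
press 0.02 -0.018 True [0.5624 0.027  0.0304] [-2.7  0.7  8.5] 30.575
press -0.012 0 True [0.5267 0.0355 0.0304] [-1.6  0.2  9.2] 32.0083
(-20, 0) 44 29.2
(-10, 0) 43 29.5
(8, 18) 45 29.4
(8, -18) 44 29.4
(26, 18) 49 29.4
(26, -18) 48 29.1
(26, 0) 47 27.1
(55, 0) 49 27.2
35.5333
```

View pics/cutdone2.png

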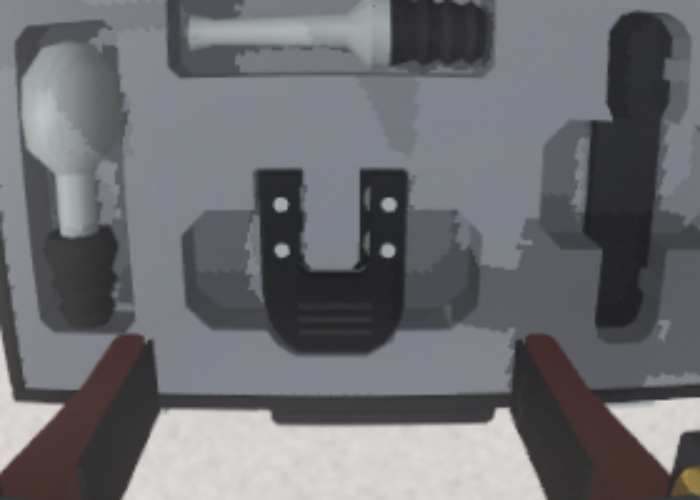

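```bash
python3 - <<'E'
from h import *
def st(t=""):
    s=robot.read_state(); print(t,np.round(s["tcp_pos"],4),np.round(s["ft_force"],2),np.round(s["torque"],2),round(s["width"]*88,1),s["clock"]); return s
print(go([.5995,-.0583,.11],16,False,tol=.0015)); gs,c=look("scork",(.600,-.0583,16),.068); print("scork",gs,c)
print(go([.480,-.346,.10],-18.4,False,tol=.0015)); g,c=look("cork",(.480,-.346,-18.4),.075); print("cork",g,c)
go([g[0],g[1],.04],g[2],tol=.002); print(go([g[0],g[1],.0115],g[2],speed=.08)); robot.close_gripper(40); robot.pause(.1); st()
robot.move_l(np.array([g[0],g[1],.09]),Rot(g[2])); st()
cv2.imwrite("pics/hand2.png",robot.snapshot("wrist")[0])
E
```

```text
[-1.03187323e-05 -7.93844835e-05 -3.38163312e-05]
scork [ 0.6    -0.0584 16.2656] -0.8520787296667951
[ 8.88417179e-04  1.12766096e-03 -4.60034262e-05]
cork [  0.4802  -0.3459 -18.2872] -0.9425237458343426
[ 0.00018809 -0.0001852   0.00033593]
 [ 0.4802 -0.3459  0.0115] [-0.86 -0.17  0.91] [0.01 0.14 0.05] 21.4 41.55
 [ 0.4801 -0.3453  0.0895] [-0.41  1.06 -0.98] [0.03 0.21 0.03] 21.5 42.225
```

View pics/hand2.png

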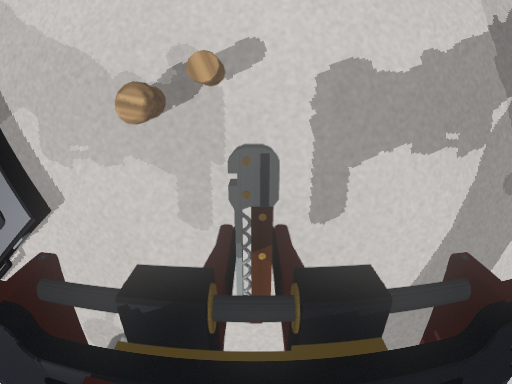

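```bash
python3 - <<'E'
from h import *
def st(t=""):
    s=robot.read_state(); print(t,np.round(s["tcp_pos"],4),np.round(s["ft_force"],2),np.round(s["torque"],2),round(s["width"]*88,1),s["clock"]); return s
c=(.5977,-.0586)
go([*c,.075],16,False,tol=.002); print(go([*c,.046],16)); st()
h=robot.move_l(np.array([*c,.0315]),Rot(16),speed=.015,threshold=8); st(str(h)); robot.pause(.25); st()
E
```

```text
[-4.20412664e-05  1.07570956e-05 -6.35270664e-05]
 [ 0.5977 -0.0586  0.0459] [-0.29 -0.04 -0.82] [-0.03  0.12  0.03] 21.3 45.3
True [ 0.5985 -0.058   0.0353] [0.17 0.18 4.06] [-0.04  0.25  0.07] 21.7 46.0167
 [ 0.5985 -0.058   0.0354] [0.56 0.45 4.1 ] [-0.02  0.08  0.13] 21.6 46.2667
```

```bash
python3 - <<'E'
from h import *
heights((.5985,-.058),16,[(45,0),(38,0),(45,8),(45,-8),(25,0),(20,5),(45,-18),(45,18),(70,0)],"pics/p3.png")
im=cv2.imread("pics/p3.png"); cv2.imwrite("pics/p3c.png",cv2.resize(im[110:310,170:340],None,fx=3,fy=3))
E
```

```text
(45, 0) 113 37.4
(38, 0) 117 37.9
(45, 8) 97 37.3
(45, -8) 110 38.2
(25, 0) 95 38.9
(20, 5) 68 37.4
(45, -18) 86 27.0
(45, 18) 107 27.0
(70, 0) 115 27.1
```

View pics/p3c.png

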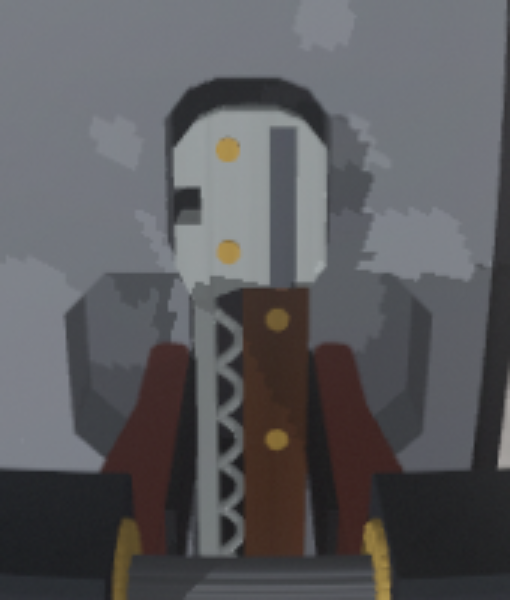

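```bash
python3 - <<'E'
from h import *
def st(t=""):
    s=robot.read_state(); print(t,np.round(s["tcp_pos"],4),np.round(s["ft_force"],2),np.round(s["torque"],2),round(s["width"]*88,1),s["clock"]); return s
h=robot.move_l(np.array([.5985,-.058,.0315]),Rot(16),speed=.015,threshold=14); robot.pause(.15); st(str(h))
heights((.5985,-.058),16,[(45,0),(38,0),(45,8),(45,-8),(25,0),(70,0)],"pics/p4.png")
E
```

```text
False [ 0.5992 -0.0579  0.0321] [1.1  1.59 8.47] [0.14 0.24 0.09] 21.3 46.8583
(45, 0) 118 32.3
(38, 0) 109 33.4
(45, 8) 90 32.2
(45, -8) 116 33.3
(25, 0) 78 34.8
(70, 0) 109 27.0
```

```bash
python3 - <<'E'
from h import *
def st(t=""):
    s=robot.read_state(); print(t,np.round(s["tcp_pos"],4),np.round(s["ft_force"],2),np.round(s["torque"],2),round(s["width"]*88,1),s["clock"]); return s
robot.move_l(np.array([.5989,-.0580,.041]),Rot(16),speed=.08); st("up")
c=(.6004,-.0576)
robot.move_l(np.array([*c,.041]),Rot(16),speed=.03); robot.pause(.15); st("shift")
h=robot.move_l(np.array([*c,.0305]),Rot(16),speed=.02,threshold=9); robot.pause(.15); s=st(str(h))
heights(s["tcp_pos"],16,[(45,0),(38,0),(25,0),(70,0)],"pics/p5.png")
E
```

```text
up [ 0.5986 -0.0582  0.0411] [ 0.04 -0.09  0.35] [-0.04  0.11  0.06] 21.5 47.175
shift [ 0.6002 -0.0576  0.0408] [-0.2 -0.3  0.1] [ 0.01  0.16 -0.  ] 21.3 47.575
False [ 0.6007 -0.0574  0.0305] [ 2.99  1.52 -1.04] [ 0.36 -0.47 -0.02] 21.5 48.4
(45, 0) 117 31.7
(38, 0) 118 32.5
(25, 0) 99 33.6
(70, 0) 118 27.1
```

```bash
python3 - <<'E'
from h import *
def st(t=""):
    s=robot.read_state(); print(t,np.round(s["tcp_pos"],4),np.round(s["ft_force"],2),np.round(s["torque"],2),round(s["width"]*88,1),s["clock"]); return s
c=(.6011,-.0573)
robot.move_l(np.array([*c,.0306]),Rot(16),speed=.02); robot.pause(.15); st("shift")
robot.gripper_open(); st("open"); robot.move_l(np.array([*c,.06]),Rot(16)); robot.close_gripper(20)
press(c,16,-.036,0,22,zs=.048); press(c,16,.038,0,22); press(c,16,0,0,25)
robot.gripper_open(); go([*c,.11],16,tol=.003)
heights(c,16,[(-45,0),(-30,0),(-15,0),(0,0),(15,0),(45,0),(70,0)],"pics/p6.png"); st()
robot.regions_of
im=cv2.imread("pics/p6.png"); cv2.imwrite("pics/p6c.png",cv2.resize(im[70:290,90:400],None,fx=2.5,fy=2.5))
E
```

```text
shift [ 0.6008 -0.0574  0.0305] [-0.26  1.19 -0.95] [0.15 0.02 0.01] 21.2 48.85
open [ 0.6011 -0.0573  0.0306] [1.34 0.79 0.62] [-0.04  0.16 -0.  ] 87.8 49.9583
press -0.036 0 True [ 0.5665 -0.0674  0.0305] [-1.5  0.5  8.6] 53.0083
press 0.038 0 True [ 0.6375 -0.0468  0.0305] [-1.7  0.8  7.6] 54.7083
press 0 0 True [ 0.601  -0.0573  0.0305] [-1.5 -0.3  8.1] 56.15
(-45, 0) 34 28.5
(-30, 0) 52 27.2
(-15, 0) 38 28.6
(0, 0) 47 28.7
(15, 0) 62 26.8
(45, 0) 51 27.8
(70, 0) 48 27.3
 [ 0.6006 -0.0573  0.1092] [ 0.3   0.45 -0.85] [-0.03  0.13 -0.05] 88.1 58.6667
```

View pics/p6c.png

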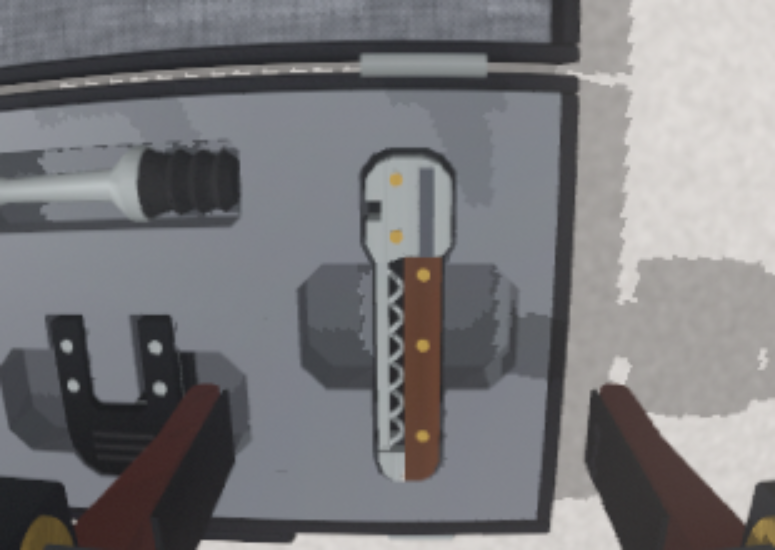

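```bash
python3 -c "
from h import *
print(robot.job_done(), robot.read_state()['clock'])"
```

```text
the job is handed in; nothing more can be done
the job is handed in; nothing more can be done
```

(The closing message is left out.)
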